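# Rack freshly painted pieces under the dust cover

### The arm

A 6-joint arm with a two-finger parallel gripper is mounted at the origin on a cart in front of the work surface, level with it; the furniture and walls round the work are solid. World frame = base frame: x ahead of the robot, y to its left, z up, the work surface at z = 0. Lengths are in m, angles in rad, forces in N, time in s.
With the tool pointing down it reaches from about 0.275 to 0.75 m from the base axis. Payload 10.2 kg.
Tool frame: the origin (TCP) lies at the very end of the fingers, on their centre line; the grasp point (between the pads) lies 19 mm behind it (manip.grasp_offset is the distance from the TCP to the grasp point, in m); z points along the fingers, y is the line along which they close (so a half turn about z gives the same grasp; the last joint's range is limited). The gripper opens to 88 mm and grips with 3 to 60 N. Pads are 18 mm wide; open, the fingers measure 123 mm over their backs; the gripper's body (75 mm by 187 mm) begins 45 mm behind the grasp point.
Start: joints at [1.106, 0.313, 1.498, -0, 1.331, -0.223], TCP at [0.126, 0.51, 0.239] pointing down, gripper open.
Joint ranges: [-2.94, 2.94], [-0.97, 2.17], [0.19, 2.56], [-1.23, 4.37], [0.02, 3.11], [-2.88, 2.88]. Speed limits (rad/s): [2.39, 2.39, 3.01, 3.14, 3.14, 3.14].

### API

Orientations are given as a unit quaternion [w, x, y, z].
In Python, from cell import state, grab_frame, order, manip gives the robot as it stands.
- The arm moves only by the tool move_arm, never from a script. Its argument "steps" is a list of rows, each an object of numbers: "x", "y", "z": the shift along the world's x, y, z in cm; "rx", "ry", "rz": the turn, a rotation vector about the world's x, y, z in rad; "jaw": the opening, from -1 (shut) to 1 (fully open). In form: [{"x": .., "y": .., "z": .., "rx": .., "ry": .., "rz": .., "jaw": ..}, ...]. A call has 1 to 12 rows; each row shifts and turns the commanded pose from where the row before left it; what a row does not reach is not made up. A row lasts 1/8 s, in which the tool goes at most 62.5 mm and 10.7 degrees, less where a joint would pass 70% of its speed; a pose out of reach is approached as far as the arm can. A call with a gripper value outside its range is refused whole. The fingers move at their own pace and stop on an object; "newtons" is the grip in N (left out, the last holds). Time passes only in rows, so rows that do not move let the fingers close. It gives the time, the measured TCP pose, the force, the opening and the grip force at its end, in the units of the state.
- state(): the state, without advancing time (a new reading comes with each control period).
- grab_frame(name): name is "scene" or "top"; returns a dict with "color" (420x560x3 uint8, red, green, blue), "K" (3x3 intrinsics, pixels), "dist_coeffs" ([k1, k2, p1, p2, k3] as OpenCV has them; the pictures are not rectified), "cam_to_world" (4x4, takes a point from camera to world coordinates). Camera axes: x right, y up, looking along -z (the intrinsics and any distortion apply to the point x, -y, -z); pixel columns grow to the right and rows downward; lengths in m; the calibration is good to about 2 mm. A picture is of the moment at which its call begins. There is no depth.
- order.job_done(): hands the job in; it is judged then, once.
The state is a dict: "time": time; "qpos": joint angles; "joint_velocities": joint speeds; "tau": joint torques, N m; "position": TCP position; "tcp_rot": TCP orientation; "wrist_force": force on the tool from outside, world axes, zero at the start; "ft_torque": the same for the moment, N m; "opening": opening from 0.0 (shut) to 1.0 (fully open); "finger_force": force on a finger pad.
Only numpy, scipy, OpenCV 4.12 (cv2) and the standard library are available. Lean on these libraries where they do the work, as an engineer would, in place of code of your own. Each camera call takes 0.05 s, during which the arm holds its last target. There are 200 camera calls.

### The job

Swing out the folding handle of the drying rack's crank and crank the dust cover fully open; then drop every painting handle on the table, lifted out of its loose stand, grip-first down through a ring of its own until its head rests on the ring. Crank the dust cover fully closed again and fold the crank handle flat. Leave the blue paint pot where it is.

Things in the scene. Friction and masses are not known exactly. Their poses are not given: they have to be found in the camera images.
- rack: Grey drying rack fixed to the table, 415 x 215 mm. Origin on the table under the middle ring; x points to the rear (away from the robot at yaw 0), y along the rings to the crank at the left end, z up. Three rings on short arms from a rail behind them (front 45 mm behind the ring centres, top level with the rings). The cover's side rails: y = +-131 mm, x = 30 to 165 mm, top 146 mm high.
- ring_0 (a point): Centre of the top face of the ring farthest from the crank. All rings: hole 37 mm through, outside 47 mm, top face 85 mm above the table, 10 mm high, 85 mm apart along the rack's y.
- ring_1 (a point): Centre of the top face of the middle ring.
- ring_2 (a point): Centre of the top face of the ring nearest the crank.
- cover (a joint): Position (m) of the flat clear dust cover with an orange frame (about 94 x 254 mm, underside 144 mm, top 154 mm above the table). It slides towards the rear, driven only by the crank: 0 = closed, over all three rings; 0.105 = fully open, its front edge then 62 mm behind the ring centres.
- cover_front (a point): Middle of the front edge of the dust cover's orange frame.
- crank (a joint): Angle (rad) of the crank, which turns about a vertical axis: 0 with the cover closed, grows anticlockwise seen from above, 6.28 (one whole turn, at the stop) with the cover fully open. Cover travel = 16.7 mm per rad. At 0 and at 6.28 the arm points along the rack's +y. It stays where it is left; about 2 N at the grip turn it.
- crank_axis (a point): Point on the crank's vertical axis at the height of the handle's hinge (150 mm above the table). The crank arm is a steel bar 12 mm wide whose top is 8 mm below this point; the hub and blue gear housing are below the arm; the axis is 220 mm from the middle ring along the rack's y.
- crank_hinge (a point): Hinge of the folding handle on the end of the crank arm, 55 mm from the crank axis and at the same height as crank_axis. The hinge axis is level and square to the arm.
- fold (a joint): Angle (rad) of the folding handle: 0 = folded flat, lying level over the arm and pointing from the hinge towards the crank axis; 1.57 = swung out, standing straight up (stop at 1.6). Friction holds it at any angle.
- crank_grip (a point): Point on the centre line of the folding handle 36 mm from its hinge. The handle is a round red plastic sleeve 13 mm in diameter, from 7 to 52 mm from the hinge, that turns freely on its pin, so the fingers need not turn with the crank.
- head_red (a point): Centre of the head of the painting handle that carries the red game piece: a pale wooden disc 48 mm in diameter and 28 mm high; this point is 82 mm above the foot and 14 mm above the head's underside. In the middle of its top stands the red piece, 15 mm wide, 14 mm high. z points up along the handle. None if absent.
- holder_red: The same painting handle with the red piece (about 140 g, upright in its stand); origin at the centre of its foot, z up along it. Below the head it is a black round grip 32 mm in diameter and 68 mm long with a slightly chamfered foot.
- head_yellow (a point): Centre of the head of the painting handle that carries the yellow game piece: a pale wooden disc 48 mm in diameter and 28 mm high; this point is 82 mm above the foot and 14 mm above the head's underside. In the middle of its top stands the yellow piece, 15 mm wide, 14 mm high. z points up along the handle. None if absent.
- holder_yellow: The same painting handle with the yellow piece (about 140 g, upright in its stand); origin at the centre of its foot, z up along it. Below the head it is a black round grip 32 mm in diameter and 68 mm long with a slightly chamfered foot.
- head_green (a point): Centre of the head of the painting handle that carries the green game piece: a pale wooden disc 48 mm in diameter and 28 mm high; this point is 82 mm above the foot and 14 mm above the head's underside. In the middle of its top stands the green piece, 15 mm wide, 14 mm high. z points up along the handle. None if absent.
- holder_green: The same painting handle with the green piece (about 140 g, upright in its stand); origin at the centre of its foot, z up along it. Below the head it is a black round grip 32 mm in diameter and 68 mm long with a slightly chamfered foot.
- stand_red: Loose dark steel stand (450 g) in which the painting handle with the red piece stands at the start (empty if that one is absent): a round puck 70 mm in diameter and 46 mm high with a socket 36 mm wide whose floor is 6 mm above the table. Origin at the centre of its underside.
- stand_yellow: Loose dark steel stand (450 g) in which the painting handle with the yellow piece stands at the start (empty if that one is absent): a round puck 70 mm in diameter and 46 mm high with a socket 36 mm wide whose floor is 6 mm above the table. Origin at the centre of its underside.
- stand_green: Loose dark steel stand (450 g) in which the painting handle with the green piece stands at the start (empty if that one is absent): a round puck 70 mm in diameter and 46 mm high with a socket 36 mm wide whose floor is 6 mm above the table. Origin at the centre of its underside.
- pot_centre (a point): Centre of a small blue paint pot, 30 mm in diameter and 40 mm high, standing loose in front of the rack; a bystander.
Not all that is in view belongs to the job. Leave any pink or purple look-alike of the holder_yellow alone.

How it is judged:
On the way, in this order (a step that is already met when the one before it is completed fails the run):
1. the crank's folding handle is swung out upright (value of joint fold above 1.3 rad and value of joint cover below 0.02 m), for 0.1 s.
2. the dust cover is cranked fully open (value of joint cover above 0.099 m), for 0.1 s.
3. every painting handle hangs in a ring by its head, the cover still open (((horizontal distance between head_red and ring_0 below 0.006 m and z of head_red in the frame of ring_0 between 0.009 and 0.018 m and angle between head_red's own z axis and vertical below 0.12 rad) or (horizontal distance between head_red and ring_1 below 0.006 m and z of head_red in the frame of ring_1 between 0.009 and 0.018 m and angle between head_red's own z axis and vertical below 0.12 rad) or (horizontal distance between head_red and ring_2 below 0.006 m and z of head_red in the frame of ring_2 between 0.009 and 0.018 m and angle between head_red's own z axis and vertical below 0.12 rad)) and ((horizontal distance between head_yellow and ring_0 below 0.006 m and z of head_yellow in the frame of ring_0 between 0.009 and 0.018 m and angle between head_yellow's own z axis and vertical below 0.12 rad) or (horizontal distance between head_yellow and ring_1 below 0.006 m and z of head_yellow in the frame of ring_1 between 0.009 and 0.018 m and angle between head_yellow's own z axis and vertical below 0.12 rad) or (horizontal distance between head_yellow and ring_2 below 0.006 m and z of head_yellow in the frame of ring_2 between 0.009 and 0.018 m and angle between head_yellow's own z axis and vertical below 0.12 rad)) and ((horizontal distance between head_green and ring_0 below 0.006 m and z of head_green in the frame of ring_0 between 0.009 and 0.018 m and angle between head_green's own z axis and vertical below 0.12 rad) or (horizontal distance between head_green and ring_1 below 0.006 m and z of head_green in the frame of ring_1 between 0.009 and 0.018 m and angle between head_green's own z axis and vertical below 0.12 rad) or (horizontal distance between head_green and ring_2 below 0.006 m and z of head_green in the frame of ring_2 between 0.009 and 0.018 m and angle between head_green's own z axis and vertical below 0.12 rad)) and value of joint cover above 0.09 m), for 0.2 s.
4. the dust cover is cranked closed over them (value of joint cover below 0.005 m), for 0.1 s.
5. the crank handle is folded flat (value of joint fold below 0.2 rad), for 0.2 s.
At the end, for the whole second after the job is handed in: Every painting handle that is present hangs upright and at rest in a ring (head centre within 6 mm of the ring's centre, head seated on the ring top within about 4 mm, tilt under 0.12 rad), the cover is within 6 mm of closed and the crank handle is folded to under 0.2 rad (((horizontal distance between head_red and ring_0 below 0.006 m and z of head_red in the frame of ring_0 between 0.009 and 0.018 m and angle between head_red's own z axis and vertical below 0.12 rad) or (horizontal distance between head_red and ring_1 below 0.006 m and z of head_red in the frame of ring_1 between 0.009 and 0.018 m and angle between head_red's own z axis and vertical below 0.12 rad) or (horizontal distance between head_red and ring_2 below 0.006 m and z of head_red in the frame of ring_2 between 0.009 and 0.018 m and angle between head_red's own z axis and vertical below 0.12 rad)) and ((horizontal distance between head_yellow and ring_0 below 0.006 m and z of head_yellow in the frame of ring_0 between 0.009 and 0.018 m and angle between head_yellow's own z axis and vertical below 0.12 rad) or (horizontal distance between head_yellow and ring_1 below 0.006 m and z of head_yellow in the frame of ring_1 between 0.009 and 0.018 m and angle between head_yellow's own z axis and vertical below 0.12 rad) or (horizontal distance between head_yellow and ring_2 below 0.006 m and z of head_yellow in the frame of ring_2 between 0.009 and 0.018 m and angle between head_yellow's own z axis and vertical below 0.12 rad)) and ((horizontal distance between head_green and ring_0 below 0.006 m and z of head_green in the frame of ring_0 between 0.009 and 0.018 m and angle between head_green's own z axis and vertical below 0.12 rad) or (horizontal distance between head_green and ring_1 below 0.006 m and z of head_green in the frame of ring_1 between 0.009 and 0.018 m and angle between head_green's own z axis and vertical below 0.12 rad) or (horizontal distance between head_green and ring_2 below 0.006 m and z of head_green in the frame of ring_2 between 0.009 and 0.018 m and angle between head_green's own z axis and vertical below 0.12 rad)) and linear speed of each of holder_red, holder_yellow, holder_green below 0.03 m/s and value of joint cover below 0.006 m and value of joint fold below 0.2 rad); the robot touches nothing.
It fails at once if the blue paint pot is knocked over or pushed more than 4 cm (angle between pot_centre's own z axis and vertical above 0.6 rad or distance of pot_centre from where it was at the start of the episode above 0.04 m).
Of holder_red, holder_yellow, holder_green only 2 to 3 are there at a start; the rules pass over those that are not, and their reading is None.
At some moment in a run one of stand_red, stand_yellow, stand_green may be knocked a few centimetres aside while the robot is not near it.
It also fails if it takes over 210 s, if anything falls off the work surface, if the arm or the gripper's body presses on something with over 40 N, if the wrist force passes 120 N, or if a joint passes its speed limit or range.

## Working session

There is one attempt and no reset: what is moved stays moved. The work goes in short steps, Python scripts to look and compute and a tool call to move; the robot and the scene stay as the last step left them, time stands still between calls to the robot, and variables do not carry over. Pictures are saved under pics/ and viewed, at most 16 in all, crops included, and the job is handed in when it is done.

Besides the shell and the picture viewer there is one more tool, called after "Request:" as name([rows], argument=value, ...), one row to a line, values as JSON. move_arm: Moves the arm, as the interface text tells. Its arguments: {"type":"object","properties":{"steps":{"type":"array"},"newtons":{"type":"number"}},"required":["steps"]}

```bash
mkdir -p pics; ls
cat > h.py <<'E'
import numpy as np, cv2
from cell import state, grab_frame, order, manip
def ray(f,u,v):
    p=cv2.undistortPoints(np.array([[[u,v]]],float),np.array(f["K"],float),np.array(f["dist_coeffs"],float))[0,0]
    T=np.array(f["cam_to_world"]); return T[:3,3],T[:3,:3]@np.array([p[0],-p[1],-1.])
def onz(f,u,v,z):
    o,d=ray(f,u,v); return o+d*(z-o[2])/d[2]
def proj(f,P):
    T=np.linalg.inv(np.array(f["cam_to_world"])); c=T[:3,:3]@np.array(P,float)+T[:3,3]; c=c*[1,-1,-1]
    return cv2.projectPoints(c.reshape(1,1,3),np.zeros(3),np.zeros(3),np.array(f["K"],float),np.array(f["dist_coeffs"],float))[0][0,0]
def save(f,n): cv2.imwrite(f"pics/{n}.png",cv2.cvtColor(f["color"],cv2.COLOR_RGB2BGR))
E
python3 - <<'E'
from h import *
for n in("scene","top"):
    f=grab_frame(n); save(f,n+"0"); print(n,np.round(f["cam_to_world"],3).tolist(),np.round(f["K"],1).tolist())
print(state(),manip.grasp_offset)
E
```

```text
pics
scene [[0.767, 0.494, -0.41, -0.003], [-0.642, 0.601, -0.477, -0.646], [0.011, 0.629, 0.777, 1.031], [0.0, 0.0, 0.0, 1.0]] [[500.2, 0.0, 287.7], [0.0, 500.2, 210.1], [0.0, 0.0, 1.0]]
top [[0.066, 0.977, -0.2, 0.219], [-0.998, 0.065, -0.014, -0.1], [-0.0, 0.201, 0.98, 1.315], [0.0, 0.0, 0.0, 1.0]] [[456.1, 0.0, 285.4], [0.0, 456.1, 200.4], [0.0, 0.0, 1.0]]
{'time': 0.1, 'qpos': array([ 1.10558918e+00,  3.13382882e-01,  1.49831740e+00, -2.81704262e-05,
        1.33102073e+00, -2.23379199e-01]), 'joint_velocities': array([ 0.00110373, -0.00159574, -0.00233575,  0.00034585, -0.00349926,
       -0.00025626]), 'tau': array([ 2.87310992e-03, -4.02808714e+01, -2.52645832e+01,  6.95335586e-02,
        3.41501925e-02, -2.53521637e-05]), 'position': array([0.12563622, 0.50952711, 0.23824047]), 'tcp_rot': array([-1.77550945e-04,  1.20616209e-01,  9.92699054e-01, -5.35688216e-04]), 'wrist_force': array([ 0.03290992,  0.29265383, -0.09582615]), 'ft_torque': array([-0.02326126,  0.01256326,  0.01063761]), 'finger_force': 0.0, 'opening': 0.9977511893806635} 0.0187
```

View pics/scene0.png

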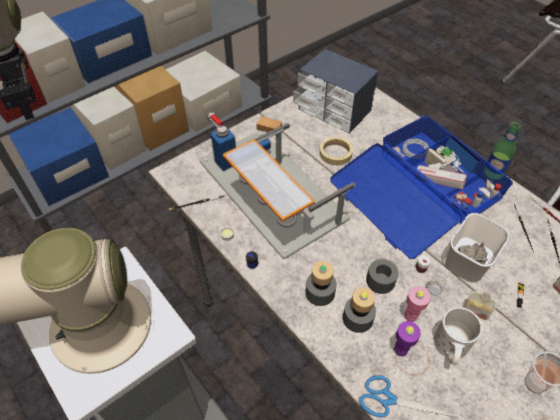

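View pics/top0.png

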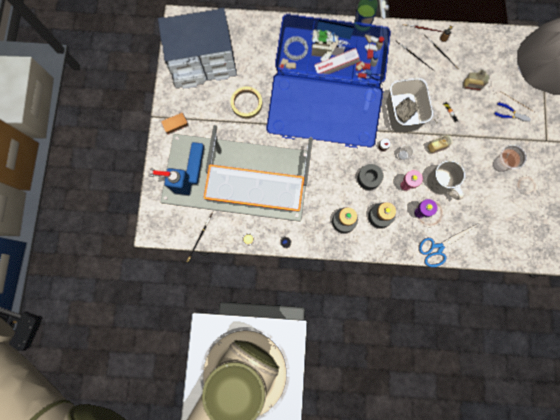

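The scene view shows the green handle (~322,272), the yellow handle (~362,300) and an empty stand (383,275), so red is absent. Pink and purple decoys are to the right. The orange cover is at (268,178), the red crank handle at (216,122) and the pot at (252,260).

```bash
cat >> h.py <<'E'
HSV=lambda f: cv2.cvtColor(f["color"],cv2.COLOR_RGB2HSV)
def blob(f,lo,hi,box):
    x0,y0,x1,y1=box; m=cv2.inRange(HSV(f)[y0:y1,x0:x1],np.array(lo),np.array(hi))
    return m
def cen(f,lo,hi,box):
    m=blob(f,lo,hi,box); n,l,s,c=cv2.connectedComponentsWithStats(m)
    if n<2: return None
    i=1+np.argmax(s[1:,4]); return c[i]+np.array(box[:2]),s[i].tolist()
def tri(fa,a,fb,b):
    o1,d1=ray(fa,*a); o2,d2=ray(fb,*b); d1/=np.linalg.norm(d1); d2/=np.linalg.norm(d2)
    t=np.linalg.lstsq(np.c_[d1,-d2],o2-o1,rcond=None)[0]; p,q=o1+d1*t[0],o2+d2*t[1]
    return (p+q)/2,np.linalg.norm(p-q)
E
python3 - <<'E'
from h import *
fs=grab_frame("scene"); ft=grab_frame("top")
R=np.array
for name,bs,bt,lo,hi in [("green",(305,255,340,300),(330,200,362,235),(40,80,40),(85,255,255)),("yel",(345,280,382,320),(368,198,400,230),(24,150,120),(34,255,255)),
  ("redgrip",(200,105,235,140),(145,160,190,185),(0,170,100),(4,255,255)),("woodG",(305,255,340,300),(330,200,362,235),(10,60,120),(23,200,255)),("woodY",(345,280,382,320),(368,198,400,230),(10,60,120),(23,200,255)),
  ("pot",(240,245,265,275),(275,230,298,255),(105,100,20),(130,255,255))]:
    a=cen(fs,lo,hi,bs);b=cen(ft,lo,hi,bt); print(name,a,b)
    if a and b:
        p,e=tri(fs,a[0],ft,b[0]); print("   tri",p.round(4),round(e,4))
for n,f,box in(("s",fs,(215,135,320,225)),("t",ft,(198,158,312,218))):
    m=blob(f,(6,150,120),(18,255,255),box); c=max(cv2.findContours(m,0,2)[0],key=cv2.contourArea)
    r=cv2.boxPoints(cv2.minAreaRect(c))+R(box[:2]); ap=cv2.approxPolyDP(cv2.convexHull(c),4,True)[:,0]+R(box[:2])
    P=R([onz(f,*q,.154) for q in ap]); print(n,ap.tolist(),P.round(4).tolist(),np.linalg.norm(P-np.roll(P,-1,0),axis=1).round(4))
    h=cv2.convexHull(c)[:,0]+R(box[:2]); H=R([onz(f,*q,.154)[:2] for q in h]).astype(np.float32); print(cv2.minAreaRect(H))
big=np.hstack([cv2.resize(f["color"][b[1]:b[3],b[0]:b[2]],(400,400),interpolation=2) for f,b in((fs,(190,95,250,155)),(ft,(145,140,205,200)))])
cv2.imwrite("pics/c1.png",big[...,::-1])
E
```

```text
green (array([322.76190476, 267.38095238]), [16, 10, 5, 6, 21]) (array([348.15789474, 214.84210526]), [16, 13, 5, 5, 19])
   tri [ 0.4374 -0.2531  0.1119] 0.0012
yel (array([363.5 , 294.25]), [17, 13, 4, 4, 12]) (array([387.61538462, 209.61538462]), [18, 10, 4, 4, 13])
   tri [ 0.4578 -0.3573  0.114 ] 0.0003
redgrip (array([216.03921569, 119.43137255]), [11, 10, 11, 10, 51]) (array([161.25      , 172.98076923]), [9, 11, 16, 5, 52])
   tri [0.5084 0.2458 0.157 ] 0.0017
woodG (array([322.32876712, 270.81164384]), [7, 6, 22, 20, 292]) (array([346.42857143, 216.19047619]), [9, 7, 18, 19, 126])
   tri [ 0.4376 -0.2514  0.095 ] 0.0037
woodY (array([363.23546512, 297.94476744]), [7, 7, 23, 24, 344]) (array([385.81343284, 210.11940299]), [10, 4, 18, 18, 134])
   tri [ 0.4604 -0.3569  0.0945] 0.0013
pot (array([251.92105263, 264.44736842]), [8, 17, 9, 6, 38]) (array([284.11764706, 241.52941176]), [7, 10, 5, 4, 17])
   tri [ 0.3672 -0.0853 -0.0077] 0.0008
s [[223, 154], [235, 148], [313, 203], [282, 220]] [[0.4503, 0.1305, 0.154], [0.4859, 0.1289, 0.154], [0.5175, -0.1292, 0.154], [0.4316, -0.1221, 0.154]] [0.0356 0.26   0.0862 0.2534]
((0.4845237135887146, 0.0014639198780059814), (0.2575300335884094, 0.09229253232479095), 86.63934326171875)
t [[243, 203], [204, 197], [209, 165], [230, 167]] [[0.4423, 0.0259, 0.154], [0.4515, 0.1285, 0.154], [0.5383, 0.1241, 0.154], [0.5365, 0.0683, 0.154]] [0.1029 0.0869 0.0558 0.1033]
((0.49053218960762024, 0.07565571367740631), (0.10506966710090637, 0.09350607544183731), 86.54275512695312)
```

View pics/c1.png

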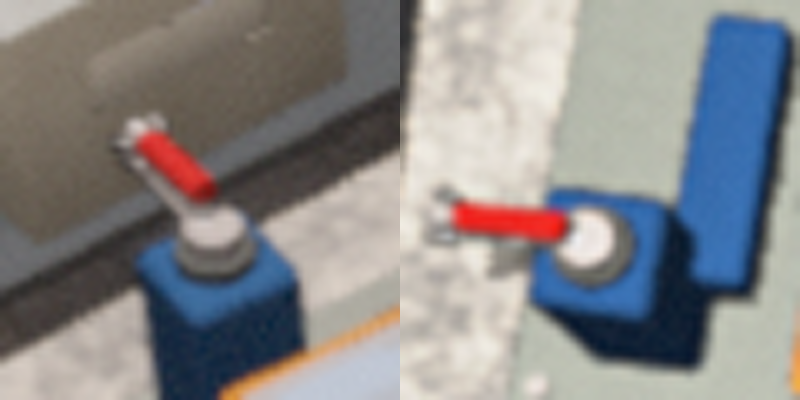

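The crop shows the red sleeve folded over the arm, with its free end over the white hub and the hinge outward. I'll refine the rack's yaw with looser masks.

Run:
```python
from h import *
fs=grab_frame("scene"); ft=grab_frame("top")
R=np.array
for n,f,box in(("s",fs,(215,130,322,226)),("t",ft,(198,158,312,218))):
    m=blob(f,(5,110,90),(20,255,255),box); m=cv2.morphologyEx(m,cv2.MORPH_CLOSE,np.ones((5,5)))
    c=max(cv2.findContours(m,0,1)[0],key=cv2.contourArea)
    H=R([onz(f,*(q+R(box[:2])),.154)[:2] for q in cv2.convexHull(c)[:,0]]).astype(np.float32); r=cv2.minAreaRect(H);print(n,r,cv2.boxPoints(r).round(4).tolist())
    # undistorted edges: front/rear line fit of contour points
    P=R([onz(f,*(q+R(box[:2])),.154)[:2] for q in c[:,0]]); 
    ctr=R(r[0]); y=P[:,1]-ctr[1]
    for s in(-1,1):
        t=np.arange(-.11,.111,.01); q=[]
        for a in t:
            k=P[abs(y-a)<.006]; k=k[s*(k[:,0]-(ctr[0]+.06*a))>.03]
            if len(k): e=k[np.argmax(s*k[:,0])]; q.append(e)
        q=R(q); print("  edge",s,len(q),np.polyfit(q[:,1],q[:,0],1).round(4))
# hub white circle, axis
for n,f,box in(("s",fs,(200,105,240,150)),("t",ft,(150,160,190,195))):
    print(n,cen(f,(0,0,150),(180,60,255),box),cen(f,(0,150,90),(8,255,255),box))
def ends(f,box):
    m=blob(f,(0,150,90),(8,255,255),box); ys,xs=np.nonzero(m); p=np.c_[xs,ys]+R(box[:2]); d=np.linalg.svd(p-p.mean(0))[2][0]; t=(p-p.mean(0))@d
    return [p.mean(0)+d*t.min(),p.mean(0)+d*t.max()]
for f,box in((fs,(200,105,240,150)),(ft,(150,160,190,185))): print([onz(f,*e,.152).round(4).tolist() for e in ends(f,box)])
```

```text
s ((0.48609229922294617, 0.0014861822128295898), (0.25978517532348633, 0.09730784595012665), 86.16293334960938) [[0.42890000343322754, -0.12489999830722809], [0.5259000062942505, -0.131400004029274], [0.5432999730110168, 0.12780000269412994], [0.44620001316070557, 0.13429999351501465]]
  edge -1 23 [0.064  0.4384]
  edge 1 23 [0.0721 0.5336]
t ((0.4858613610267639, 0.0020662248134613037), (0.2554175853729248, 0.09623157232999802), 86.26697540283203) [[0.429500013589859, -0.12219999730587006], [0.525600016117096, -0.12849999964237213], [0.5422000288963318, 0.12639999389648438], [0.44620001316070557, 0.13259999454021454]]
  edge -1 23 [0.0648 0.4379]
  edge 1 23 [0.0663 0.5325]
s (array([235.94927536, 133.43478261]), [29, 18, 11, 24, 138]) (array([216.01923077, 119.40384615]), [11, 10, 11, 10, 52])
t (array([167.40220386, 164.42699725]), [0, 0, 38, 14, 363]) (array([160.73770492, 172.85245902]), [3, 11, 17, 5, 61])
[[0.5124, 0.2718, 0.152], [0.5119, 0.2273, 0.152]]
[[0.5103, 0.2699, 0.152], [0.5077, 0.227, 0.152]]
```

Request:
move_arm([
  {"x":3.84,"y":-2.63,"rz":-0.1395,"jaw":0},
  {"x":3.84,"y":-2.63,"rz":-0.1395,"jaw":0},
  {"x":3.84,"y":-2.63,"rz":-0.1395,"jaw":0},
  {"x":3.84,"y":-2.63,"rz":-0.1395,"jaw":0},
  {"x":3.84,"y":-2.63,"rz":-0.1395,"jaw":0},
  {"x":3.84,"y":-2.63,"rz":-0.1395,"jaw":0},
  {"x":3.84,"y":-2.63,"rz":-0.1395,"jaw":0},
  {"x":3.84,"y":-2.63,"rz":-0.1395,"jaw":0},
  {"x":3.84,"y":-2.63,"rz":-0.1395,"jaw":0},
  {"x":3.84,"y":-2.63,"rz":-0.1395,"jaw":0},
  {"jaw":0},
], newtons=12)

```text
invalid input at $.steps[0]: expected keys x, y, z, rx, ry, rz, jaw
```

Request:
move_arm([
  {"x":3.84,"y":-2.63,"z":0,"rx":0,"ry":0,"rz":-0.1395,"jaw":0},
  {"x":3.84,"y":-2.63,"z":0,"rx":0,"ry":0,"rz":-0.1395,"jaw":0},
  {"x":3.84,"y":-2.63,"z":0,"rx":0,"ry":0,"rz":-0.1395,"jaw":0},
  {"x":3.84,"y":-2.63,"z":0,"rx":0,"ry":0,"rz":-0.1395,"jaw":0},
  {"x":3.84,"y":-2.63,"z":0,"rx":0,"ry":0,"rz":-0.1395,"jaw":0},
  {"x":3.84,"y":-2.63,"z":0,"rx":0,"ry":0,"rz":-0.1395,"jaw":0},
  {"x":3.84,"y":-2.63,"z":0,"rx":0,"ry":0,"rz":-0.1395,"jaw":0},
  {"x":3.84,"y":-2.63,"z":0,"rx":0,"ry":0,"rz":-0.1395,"jaw":0},
  {"x":3.84,"y":-2.63,"z":0,"rx":0,"ry":0,"rz":-0.1395,"jaw":0},
  {"x":3.84,"y":-2.63,"z":0,"rx":0,"ry":0,"rz":-0.1395,"jaw":0},
  {"x":0,"y":0,"z":0,"rx":0,"ry":0,"rz":0,"jaw":0},
], newtons=12)

```text
time: 1.68
position: [0.5115, 0.2449, 0.238]
tcp_rot: [-0.0, 0.732, 0.682, -0.0]
wrist_force: [-0.8, 0.0, 0.1]
opening: 0.501
finger_force: 0.0
```

Request:
move_arm([
  {"x":-0.1,"y":0.2,"z":-5,"rx":0,"ry":0,"rz":0,"jaw":0},
  {"x":0,"y":0,"z":-3,"rx":0,"ry":0,"rz":0,"jaw":0},
  {"x":0,"y":0,"z":-1.6,"rx":0,"ry":0,"rz":0,"jaw":0},
  {"x":0,"y":0,"z":0,"rx":0,"ry":0,"rz":0,"jaw":0},
])

```text
time: 2.17
position: [0.5083, 0.249, 0.1425]
tcp_rot: [-0.0, 0.73, 0.684, -0.0]
wrist_force: [-0.2, -0.3, 0.9]
opening: 0.5
finger_force: 0.0
```

Run:
```python
from h import *
fs=grab_frame("scene"); ft=grab_frame("top")
big=np.hstack([cv2.resize(f["color"][b[1]:b[3],b[0]:b[2]],(400,400),interpolation=2) for f,b in((fs,(180,75,260,155)),(ft,(130,130,210,210)))])
cv2.imwrite("pics/c2.png",big[...,::-1]); print(state()["position"])
```

```text
[0.50915677 0.24906342 0.14399485]
```

View pics/c2.png

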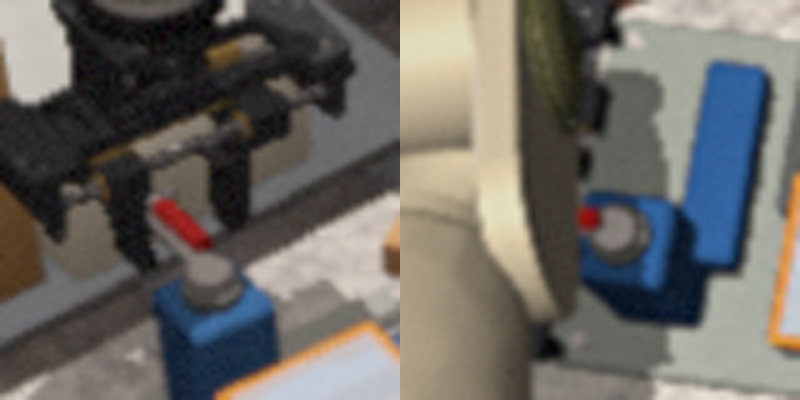

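The fingers straddle the red sleeve on both sides. Closing.

Request:
move_arm([
  {"x":0,"y":0,"z":-0.2,"rx":0,"ry":0,"rz":0,"jaw":-0.5},
  {"x":0,"y":0,"z":0,"rx":0,"ry":0,"rz":0,"jaw":-1},
  {"x":0,"y":0,"z":0,"rx":0,"ry":0,"rz":0,"jaw":-1},
  {"x":0,"y":0,"z":0,"rx":0,"ry":0,"rz":0,"jaw":-1},
], newtons=10)

```text
time: 2.78
position: [0.5086, 0.2488, 0.1408]
tcp_rot: [-0.0, 0.73, 0.683, -0.0]
wrist_force: [-0.5, 1.1, 0.8]
opening: 0.141
finger_force: 10.0
```

Request:
move_arm([
  {"x":0,"y":0.05,"z":0.54,"rx":0,"ry":0,"rz":0,"jaw":-1},
  {"x":0.01,"y":0.16,"z":0.52,"rx":0,"ry":0,"rz":0,"jaw":-1},
  {"x":0.02,"y":0.26,"z":0.48,"rx":0,"ry":0,"rz":0,"jaw":-1},
  {"x":0.02,"y":0.35,"z":0.42,"rx":0,"ry":0,"rz":0,"jaw":-1},
  {"x":0.03,"y":0.42,"z":0.35,"rx":0,"ry":0,"rz":0,"jaw":-1},
  {"x":0.03,"y":0.48,"z":0.26,"rx":0,"ry":0,"rz":0,"jaw":-1},
  {"x":0.03,"y":0.52,"z":0.16,"rx":0,"ry":0,"rz":0,"jaw":-1},
  {"x":0.04,"y":0.54,"z":0.05,"rx":0,"ry":0,"rz":0,"jaw":-1},
  {"x":0,"y":0,"z":0,"rx":0,"ry":0,"rz":0,"jaw":-1},
])

```text
time: 3.9
position: [0.511, 0.2771, 0.1694]
tcp_rot: [0.0, 0.73, 0.684, 0.001]
wrist_force: [-1.9, -1.3, 5.7]
opening: 0.143
finger_force: 10.0
```

Run:
```python
from h import *
fs=grab_frame("scene"); ft=grab_frame("top")
big=np.hstack([cv2.resize(f["color"][b[1]:b[3],b[0]:b[2]],(400,400),interpolation=2) for f,b in((fs,(180,75,260,155)),(ft,(130,130,210,210)))])
cv2.imwrite("pics/c3.png",big[...,::-1]); print(state())
```

```text
{'time': 4.0, 'qpos': array([2.95030998e-01, 4.93150816e-01, 1.42123390e+00, 5.30808275e-04,
       1.22484301e+00, 3.60722902e-01]), 'joint_velocities': array([-2.22596224e-03,  3.73085478e-04,  4.85852310e-05, -3.59414480e-04,
       -2.95279257e-04, -1.30231807e-03]), 'tau': array([ 5.80263063e-01, -4.41541994e+01, -2.29972672e+01,  3.83571535e-01,
       -4.29439237e-01, -1.28933338e-03]), 'position': array([0.51103364, 0.27698441, 0.16940435]), 'tcp_rot': array([2.98228110e-04, 7.30007577e-01, 6.83437983e-01, 1.17118242e-03]), 'wrist_force': array([-1.10891269, -2.14827686,  5.29166118]), 'ft_torque': array([-0.35803722,  0.23792327,  0.01802441]), 'finger_force': 10.000205687392736, 'opening': 0.14074965620394764}
```

View pics/c3.png

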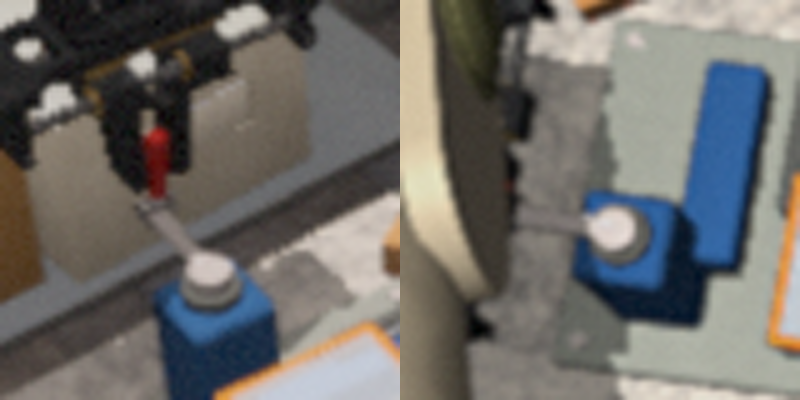

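The handle is upright in the grip and the arm points at +y. Next is the first half turn of the crank.

Request:
move_arm([
  {"x":-1.43,"y":-0.09,"z":0,"rx":0,"ry":0,"rz":0,"jaw":-1},
  {"x":-1.36,"y":-0.46,"z":0,"rx":0,"ry":0,"rz":0,"jaw":-1},
  {"x":-1.2,"y":-0.8,"z":0,"rx":0,"ry":0,"rz":0,"jaw":-1},
  {"x":-0.95,"y":-1.08,"z":0,"rx":0,"ry":0,"rz":0,"jaw":-1},
  {"x":-0.64,"y":-1.29,"z":0,"rx":0,"ry":0,"rz":0,"jaw":-1},
  {"x":-0.28,"y":-1.41,"z":0,"rx":0,"ry":0,"rz":0,"jaw":-1},
  {"x":0.09,"y":-1.43,"z":0,"rx":0,"ry":0,"rz":0,"jaw":-1},
  {"x":0.46,"y":-1.36,"z":0,"rx":0,"ry":0,"rz":0,"jaw":-1},
  {"x":0.8,"y":-1.2,"z":0,"rx":0,"ry":0,"rz":0,"jaw":-1},
  {"x":1.08,"y":-0.95,"z":0,"rx":0,"ry":0,"rz":0,"jaw":-1},
  {"x":1.29,"y":-0.64,"z":0,"rx":0,"ry":0,"rz":0,"jaw":-1},
  {"x":1.41,"y":-0.28,"z":0,"rx":0,"ry":0,"rz":0,"jaw":-1},
])

```text
time: 5.5
position: [0.5041, 0.1676, 0.1689]
tcp_rot: [-0.001, 0.73, 0.683, 0.002]
wrist_force: [-1.6, 14.4, 5.8]
opening: 0.144
finger_force: 10.0
```

Request:
move_arm([
  {"x":1.43,"y":0.19,"z":0,"rx":0,"ry":0,"rz":0,"jaw":-1},
  {"x":1.36,"y":0.5,"z":0,"rx":0,"ry":0,"rz":0,"jaw":-1},
  {"x":1.2,"y":0.8,"z":0,"rx":0,"ry":0,"rz":0,"jaw":-1},
  {"x":0.95,"y":1.08,"z":0,"rx":0,"ry":0,"rz":0,"jaw":-1},
  {"x":0.64,"y":1.29,"z":0,"rx":0,"ry":0,"rz":0,"jaw":-1},
  {"x":0.28,"y":1.41,"z":0,"rx":0,"ry":0,"rz":0,"jaw":-1},
  {"x":-0.09,"y":1.43,"z":0,"rx":0,"ry":0,"rz":0,"jaw":-1},
  {"x":-0.46,"y":1.36,"z":0,"rx":0,"ry":0,"rz":0,"jaw":-1},
  {"x":-0.8,"y":1.2,"z":0,"rx":0,"ry":0,"rz":0,"jaw":-1},
  {"x":-1.08,"y":0.95,"z":0,"rx":0,"ry":0,"rz":0,"jaw":-1},
  {"x":-1.29,"y":0.6,"z":0,"rx":0,"ry":0,"rz":0,"jaw":-1},
  {"x":-1.41,"y":0.2,"z":0,"rx":0,"ry":0,"rz":0,"jaw":-1},
])

```text
time: 7.0
position: [0.5102, 0.277, 0.1686]
tcp_rot: [-0.0, 0.73, 0.683, 0.001]
wrist_force: [1.9, 2.6, 4.9]
opening: 0.143
finger_force: 10.0
```

Request:
move_arm([
  {"x":-0.4,"y":0,"z":0,"rx":0,"ry":0,"rz":0,"jaw":-1},
  {"x":0,"y":0,"z":0,"rx":0,"ry":0,"rz":0,"jaw":-1},
])

```text
time: 7.25
position: [0.5081, 0.2764, 0.1688]
tcp_rot: [0.001, 0.73, 0.683, 0.002]
wrist_force: [11.0, 1.5, -0.8]
opening: 0.147
finger_force: 10.0
```

Run:
```python
from h import *
fs=grab_frame("scene"); ft=grab_frame("top"); R=np.array
big=np.hstack([cv2.resize(f["color"][b[1]:b[3],b[0]:b[2]],(400,400),interpolation=2) for f,b in((fs,(190,95,350,255)),(ft,(170,110,330,270)))])
cv2.imwrite("pics/c4.png",big[...,::-1]); print(state()["wrist_force"])
for n,f,box in(("s",fs,(215,100,360,226)),("t",ft,(190,120,312,218))):
    m=blob(f,(5,110,90),(20,255,255),box); m=cv2.morphologyEx(m,cv2.MORPH_CLOSE,np.ones((5,5)))
    c=max(cv2.findContours(m,0,1)[0],key=cv2.contourArea)
    H=R([onz(f,*(q+R(box[:2])),.154)[:2] for q in cv2.convexHull(c)[:,0]]).astype(np.float32); r=cv2.minAreaRect(H);print(n,r,cv2.boxPoints(r).round(4).tolist())
```

```text
[12.14285585  2.86569097  0.76570012]
s ((0.5945807695388794, 0.022957712411880493), (0.316809743642807, 0.10041696578264236), 86.23313903808594) [[0.5340999960899353, -0.13179999589920044], [0.6342999935150146, -0.13840000331401825], [0.6550999879837036, 0.1776999980211258], [0.5548999905586243, 0.1843000054359436]]
t ((0.5897753238677979, -0.007636800408363342), (0.2607511878013611, 0.09570253640413284), 86.16468048095703) [[0.53329998254776, -0.13449999690055847], [0.6287999749183655, -0.14090000092983246], [0.6462000012397766, 0.11919999867677689], [0.5508000254631042, 0.12559999525547028]]
```

View pics/c4.png

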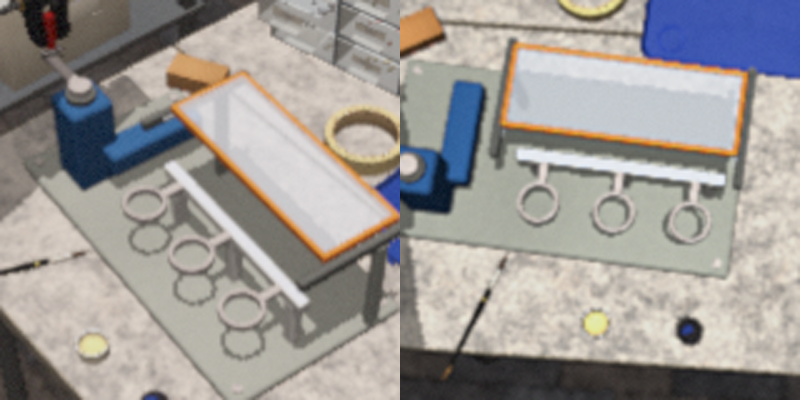

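The picture shows the cover fully open (shifted about 104 mm, with the crank on its stop) and three free rings. Releasing the crank and lifting.

Request:
move_arm([
  {"x":0.2,"y":0,"z":0,"rx":0,"ry":0,"rz":0,"jaw":-1},
  {"x":0,"y":0,"z":0,"rx":0,"ry":0,"rz":0,"jaw":-0.5},
  {"x":0,"y":0,"z":0,"rx":0,"ry":0,"rz":0,"jaw":0},
  {"x":0,"y":0,"z":0,"rx":0,"ry":0,"rz":0,"jaw":0},
  {"x":0,"y":0,"z":4,"rx":0,"ry":0,"rz":0,"jaw":0},
  {"x":0,"y":0,"z":5,"rx":0,"ry":0,"rz":0,"jaw":0.5},
  {"x":-3,"y":-4,"z":0,"rx":0,"ry":0,"rz":-0.18,"jaw":0.5},
  {"x":-3,"y":-5,"z":0,"rx":0,"ry":0,"rz":-0.18,"jaw":0.5},
  {"x":-3,"y":-5,"z":0,"rx":0,"ry":0,"rz":-0.18,"jaw":0.5},
  {"x":-3,"y":-5,"z":0,"rx":0,"ry":0,"rz":-0.18,"jaw":0.5},
  {"x":-1,"y":-5,"z":0,"rx":0,"ry":0,"rz":-0.18,"jaw":0.5},
  {"x":0,"y":0,"z":0,"rx":0,"ry":0,"rz":0,"jaw":0.5},
])

```text
time: 8.85
position: [0.3779, 0.0346, 0.2587]
tcp_rot: [0.0, 0.956, 0.295, 0.0]
wrist_force: [1.0, -0.3, 0.3]
opening: 0.748
finger_force: 0.0
```

```bash
cat > look.py <<'E'
from h import *
R=np.array
def heads():
    fs=grab_frame("scene"); ft=grab_frame("top")
    for n,lo,hi,c in (("green",(40,80,40),(85,255,255),(.4374,-.2531)),("yel",(22,140,120),(36,255,255),(.4578,-.3573))):
        g=[]
        for f in(fs,ft):
            u,v=proj(f,[*c,.112]).astype(int); g.append(cen(f,lo,hi,(u-16,v-16,u+16,v+16)))
        if all(g): print(n,[x[0].round(1).tolist() for x in g],[x[1][4] for x in g],tri(fs,g[0][0],ft,g[1][0]),[onz(f,*x[0],.113).round(4).tolist() for f,x in zip((fs,ft),g)])
        else: print(n,g)
    return fs,ft
E
python3 - <<'E'
from look import *
fs,ft=heads(); print(state()["position"])
yy=R([.0655,.998]); r1=R([.482,.002])
# ring hole/outer refinement by bright ellipse: gray threshold in small window
for k in(-1,0,1):
    c=r1+.085*k*yy
    for n,f in(("s",fs),("t",ft)):
        u,v=proj(f,[*c,.085]); b=(int(u)-16,int(v)-16,int(u)+16,int(v)+16)
        h=HSV(f)[b[1]:b[3],b[0]:b[2]]; P=[]
        g=cv2.cvtColor(f["color"],cv2.COLOR_RGB2GRAY)
        # radial max of brightness around predicted ring mean radius 21mm
        d=0
        for it in range(3):
            P=[]
            for a in np.arange(0,2*np.pi,.1):
                if abs((a+.066+np.pi)%(2*np.pi)-np.pi)<.5: continue
                rr=np.arange(.014,.029,.0005); q=R([proj(f,[c[0]+x*np.cos(a),c[1]+x*np.sin(a),.085]) for x in rr]).astype(np.float32)
                s=h; val=cv2.remap(f["color"].astype(np.float32),q[None,:,0].copy(),q[None,:,1].copy(),1)[0]
                w=val.mean(1)-0.0*val[:,1]; w=np.clip(w-np.percentile(w,50),0,None)
                x=(w*rr).sum()/max(w.sum(),1e-6); P.append([c[0]+x*np.cos(a),c[1]+x*np.sin(a)])
            P=R(P); A=np.c_[2*P,np.ones(len(P))]; s=np.linalg.lstsq(A,(P**2).sum(1),rcond=None)[0]; c=s[:2]
        print(k,n,c.round(4),"r",round(float(np.sqrt(s[2]+c@c)),4),"pred",(r1+.085*k*yy).round(4)); c=r1+.085*k*yy
E
```

```text
green [[322.8, 267.4], [348.2, 214.8]] [21, 19] (array([ 0.43737647, -0.25313681,  0.11193582]), np.float64(0.0012127516973777965)) [[0.4374, -0.2538, 0.113], [0.4366, -0.2527, 0.113]]
yel [[363.8, 294.5], [387.6, 209.6]] [18, 13] (array([ 0.45817441, -0.35768025,  0.1128365 ]), np.float64(0.0007364013501325233)) [[0.4584, -0.3579, 0.113], [0.4578, -0.3574, 0.113]]
[0.37849713 0.03677022 0.25857624]
-1 s [ 0.4792 -0.0789] r 0.0206 pred [ 0.4764 -0.0828]
-1 t [ 0.4771 -0.0844] r 0.0208 pred [ 0.4764 -0.0828]
0 s [0.4847 0.0098] r 0.0225 pred [0.482 0.002]
0 t [0.4792 0.0027] r 0.023 pred [0.482 0.002]
1 s [0.4903 0.0932] r 0.021 pred [0.4876 0.0868]
1 t [0.4752 0.0889] r 0.0192 pred [0.4876 0.0868]
```

Request:
move_arm([
  {"x":0.97,"y":-4.83,"z":0,"rx":0,"ry":0,"rz":-0.111,"jaw":0.6},
  {"x":0.97,"y":-4.83,"z":0,"rx":0,"ry":0,"rz":-0.111,"jaw":0.6},
  {"x":0.97,"y":-4.83,"z":0,"rx":0,"ry":0,"rz":-0.111,"jaw":0.6},
  {"x":0.97,"y":-4.83,"z":0,"rx":0,"ry":0,"rz":-0.111,"jaw":0.6},
  {"x":0.97,"y":-4.83,"z":0,"rx":0,"ry":0,"rz":-0.111,"jaw":0.6},
  {"x":0.97,"y":-4.83,"z":0,"rx":0,"ry":0,"rz":-0.111,"jaw":0.6},
  {"x":0,"y":0,"z":0,"rx":0,"ry":0,"rz":0,"jaw":0.6},
  {"x":0,"y":0,"z":0,"rx":0,"ry":0,"rz":0,"jaw":0.6},
])

```text
time: 9.95
position: [0.4373, -0.2517, 0.2581]
tcp_rot: [-0.0, 1.0, -0.029, -0.0]
wrist_force: [0.1, -0.1, 0.5]
opening: 0.8
finger_force: 0.0
```

Run:
```python
from look import *
fs,ft=heads(); print(state()["position"],state()["tcp_rot"])
yy=R([.0655,.998]); xx=R([.998,-.0655]); r1=R([.482,.002])
print([onz(fs,*p,.085)[:2].round(4).tolist() for p in((248.8,176.2),(267.2,196.6),(286.8,218.2))],[onz(ft,*p,.085)[:2].round(4).tolist() for p in((225.2,191.2),(255.2,194.8),(286,198.8))])
out=[]
for f in(fs,ft):
    u,v=proj(f,[*r1,.085]); b=(int(u)-50,int(v)-50); S=8 if 0 else 4
    im=cv2.resize(f["color"][b[1]:b[1]+100,b[0]:b[0]+100],(400,400),interpolation=2)
    for k in(-1,0,1):
        c=r1+.085*k*yy
        for rad in(.0185,.0235):
            q=R([(proj(f,[c[0]+rad*np.cos(a),c[1]+rad*np.sin(a),.085])-b+.5)*4-.5 for a in np.arange(0,6.3,.2)])
            cv2.polylines(im,[q.round().astype(int)],True,(255,0,0),1)
    out.append(im)
cv2.imwrite("pics/c5.png",np.hstack(out)[...,::-1])
```

```text
green [(array([322.91304348, 267.2173913 ]), [15, 14, 5, 6, 23]), None]
yel [(array([363.77777778, 294.5       ]), [15, 15, 5, 4, 18]), None]
[ 0.43711782 -0.2515731   0.25860699] [-1.08171028e-04  9.99576298e-01 -2.91069160e-02  1.58003746e-05]
[[0.4905, 0.0833], [0.4842, -0.0008], [0.4782, -0.084]] [[0.4855, 0.0853], [0.4808, 0.0018], [0.4752, -0.0838]]
```

View pics/c5.png

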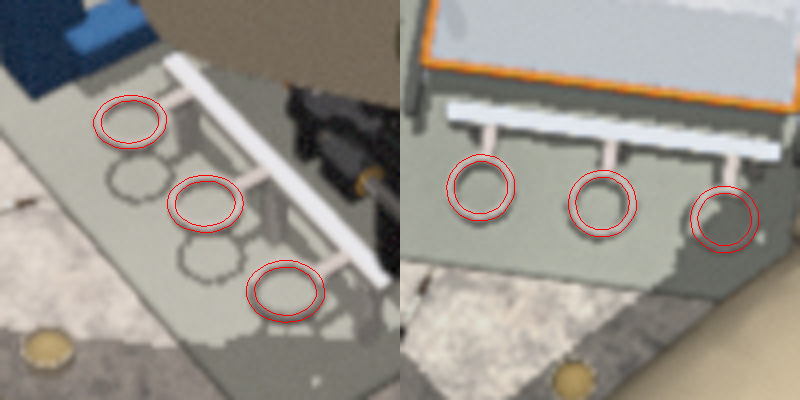

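The overlay of the predicted rings matches both views within about 1 mm, so ring_1 = (0.482, 0.002). Now grasping green.

Request:
move_arm([
  {"x":0,"y":-0.14,"z":-6,"rx":0,"ry":0,"rz":0,"jaw":0.6},
  {"x":0,"y":0,"z":-6,"rx":0,"ry":0,"rz":0,"jaw":0.6},
  {"x":0,"y":0,"z":-4,"rx":0,"ry":0,"rz":0,"jaw":0.6},
  {"x":0,"y":0,"z":-1.85,"rx":0,"ry":0,"rz":0,"jaw":0.6},
  {"x":0,"y":0,"z":0,"rx":0,"ry":0,"rz":0,"jaw":0.3},
  {"x":0,"y":0,"z":0,"rx":0,"ry":0,"rz":0,"jaw":0},
  {"x":0,"y":0,"z":0,"rx":0,"ry":0,"rz":0,"jaw":-0.3},
  {"x":0,"y":0,"z":0,"rx":0,"ry":0,"rz":0,"jaw":-0.3},
], newtons=15)

```text
time: 11.05
position: [0.4372, -0.2546, 0.0811]
tcp_rot: [0.0, 1.0, -0.031, 0.001]
wrist_force: [-0.7, 2.1, 6.6]
opening: 0.544
finger_force: 15.0
```

Request:
move_arm([
  {"x":0,"y":0,"z":3,"rx":0,"ry":0,"rz":0,"jaw":-0.3},
  {"x":0,"y":0,"z":5,"rx":0,"ry":0,"rz":0,"jaw":-0.3},
  {"x":0,"y":0,"z":6,"rx":0,"ry":0,"rz":0,"jaw":-0.3},
  {"x":0,"y":5,"z":0,"rx":0,"ry":0,"rz":0,"jaw":-0.3},
  {"x":0,"y":6,"z":0,"rx":0,"ry":0,"rz":0,"jaw":-0.3},
  {"x":0,"y":6,"z":0,"rx":0,"ry":0,"rz":0,"jaw":-0.3},
  {"x":1.3,"y":6,"z":0,"rx":0,"ry":0,"rz":0,"jaw":-0.3},
  {"x":1.3,"y":6,"z":0,"rx":0,"ry":0,"rz":0,"jaw":-0.3},
  {"x":2.4,"y":5,"z":0,"rx":0,"ry":0,"rz":0,"jaw":-0.3},
  {"x":0,"y":0,"z":0,"rx":0,"ry":0,"rz":0,"jaw":-0.3},
  {"x":0,"y":0,"z":0,"rx":0,"ry":0,"rz":0,"jaw":-0.3},
])

```text
time: 12.42
position: [0.4864, 0.0851, 0.22]
tcp_rot: [0.0, 1.0, -0.031, -0.0]
wrist_force: [0.3, -0.3, -0.8]
opening: 0.538
finger_force: 14.9
```

Run:
```python
from look import *
fs=grab_frame("scene"); ft=grab_frame("top"); p=state()["position"]; print(p,state()["opening"],state()["wrist_force"])
out=[]
for f in(fs,ft):
    u,v=proj(f,[p[0],p[1],p[2]]); b=(max(int(u)-50,0),max(int(v)-50,0))
    im=cv2.resize(f["color"][b[1]:b[1]+100,b[0]:b[0]+100],(400,400),interpolation=2); out.append(im)
cv2.imwrite("pics/c6.png",np.hstack(out)[...,::-1])
g=cen(fs,(40,80,40),(85,255,255),(int(proj(fs,p)[0])-30,int(proj(fs,p)[1])-40,int(proj(fs,p)[0])+30,int(proj(fs,p)[1])+20)); print(g, onz(fs,*g[0],p[2]+.033) if g else None)
```

```text
[0.4864787  0.08442799 0.22013923] 0.5362107712574087 [ 0.37896124  0.50080733 -0.3595708 ]
None None
```

View pics/c6.png

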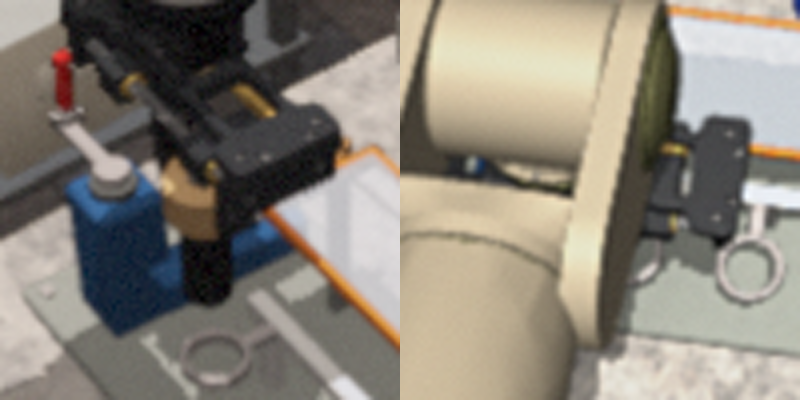

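Green is held upright above ring_2 and the crank handle stands clear. Aligning above the ring.

Request:
move_arm([
  {"x":0.1,"y":0.22,"z":-2,"rx":0,"ry":0,"rz":0,"jaw":-0.3},
  {"x":0,"y":0,"z":-2,"rx":0,"ry":0,"rz":0,"jaw":-0.3},
  {"x":0,"y":0,"z":-1.5,"rx":0,"ry":0,"rz":0,"jaw":-0.3},
  {"x":0,"y":0,"z":0,"rx":0,"ry":0,"rz":0,"jaw":-0.3},
  {"x":0,"y":0,"z":0,"rx":0,"ry":0,"rz":0,"jaw":-0.3},
])

```text
time: 13.15
position: [0.4881, 0.0874, 0.1657]
tcp_rot: [0.0, 1.0, -0.031, 0.001]
wrist_force: [0.6, -0.4, -0.5]
opening: 0.538
finger_force: 14.9
```

```bash
cat >> look.py <<'E'
def grip(f,p,out=None):
    # row-wise dark extents of the black grip, compared with the predicted 32 mm cylinder under the tool
    v=HSV(f)[:,:,2]
    for dz in(-.025,-.035,-.045,-.055,-.06):
        c=R([p[0],p[1],p[2]+dz]); u0=proj(f,c); o=np.array(f["cam_to_world"])[:3,3]; d=c-o; s=np.cross(d,[0,0,1]); s/=np.linalg.norm(s)
        t=np.arange(-.035,.0351,.0005); q=R([proj(f,c+s*x) for x in t]).astype(np.float32)
        w=cv2.remap(v.astype(np.float32),q[None,:,0].copy(),q[None,:,1].copy(),1)[0]; th=60; k=t[w<th]
        print("  dz",dz,"dark",k.min() if len(k) else None,k.max() if len(k) else None,"dir",s[:2].round(2))
E
python3 - <<'E'
from look import *
fs=grab_frame("scene"); p=state()["position"]; print(p,state()["wrist_force"])
grip(fs,p)
u,v=proj(fs,p-[0,0,.06]).astype(int); cv2.imwrite("pics/c7.png",cv2.resize(fs["color"][v-40:v+40,u-40:u+40],(560,560),interpolation=2)[...,::-1])
E
```

```text
[0.48809852 0.08756133 0.16579241] [ 1.26108652  0.33241676 -1.01128846]
  dz -0.025 dark -0.035 0.021500000000000047 dir [ 0.83 -0.56]
  dz -0.035 dark -0.035 0.015500000000000042 dir [ 0.83 -0.56]
  dz -0.045 dark -0.014499999999999985 0.015000000000000041 dir [ 0.83 -0.56]
  dz -0.055 dark -0.014499999999999985 0.015000000000000041 dir [ 0.83 -0.56]
  dz -0.06 dark -0.014499999999999985 0.01450000000000004 dir [ 0.83 -0.56]
```

View pics/c7.png

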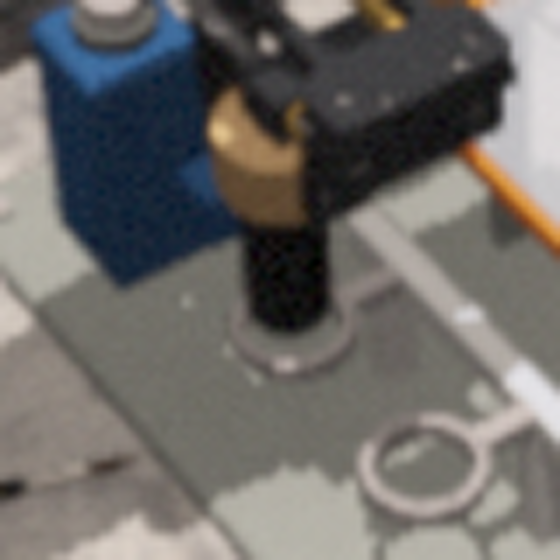

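The grip hangs centred over ring_2 in the picture, offset under 0.5 mm across the view. Starting the descent.

Request:
move_arm([
  {"x":-0.04,"y":-0.06,"z":-0.7,"rx":0,"ry":0,"rz":0,"jaw":-0.3},
  {"x":0,"y":0,"z":-0.7,"rx":0,"ry":0,"rz":0,"jaw":-0.3},
  {"x":0,"y":0,"z":-0.7,"rx":0,"ry":0,"rz":0,"jaw":-0.3},
  {"x":0,"y":0,"z":0,"rx":0,"ry":0,"rz":0,"jaw":-0.3},
])

```text
time: 13.7
position: [0.487, 0.0872, 0.1434]
tcp_rot: [-0.0, 1.0, -0.031, -0.001]
wrist_force: [0.2, 0.7, -1.1]
opening: 0.542
finger_force: 14.9
```

Inside the ring with no contact force.

Request:
move_arm([
  {"x":0,"y":0,"z":-1.2,"rx":0,"ry":0,"rz":0,"jaw":-0.3},
  {"x":0,"y":0,"z":-1.2,"rx":0,"ry":0,"rz":0,"jaw":-0.3},
  {"x":0,"y":0,"z":-1.2,"rx":0,"ry":0,"rz":0,"jaw":-0.3},
  {"x":0,"y":0,"z":-1,"rx":0,"ry":0,"rz":0,"jaw":-0.3},
  {"x":0,"y":0,"z":-0.3,"rx":0,"ry":0,"rz":0,"jaw":-0.3},
  {"x":0,"y":0,"z":0,"rx":0,"ry":0,"rz":0,"jaw":-0.3},
])

```text
time: 14.45
position: [0.4874, 0.0871, 0.095]
tcp_rot: [-0.0, 1.0, -0.031, -0.0]
wrist_force: [0.5, 0.2, -1.0]
opening: 0.538
finger_force: 14.9
```

Request:
move_arm([
  {"x":0,"y":0,"z":-0.2,"rx":0,"ry":0,"rz":0,"jaw":-0.3},
  {"x":0,"y":0,"z":-0.1,"rx":0,"ry":0,"rz":0,"jaw":-0.3},
  {"x":0,"y":0,"z":0,"rx":0,"ry":0,"rz":0,"jaw":-0.3},
  {"x":0,"y":0,"z":0,"rx":0,"ry":0,"rz":0,"jaw":0.25},
  {"x":0,"y":0,"z":0,"rx":0,"ry":0,"rz":0,"jaw":0.35},
  {"x":0,"y":0,"z":0,"rx":0,"ry":0,"rz":0,"jaw":0.35},
  {"x":0,"y":0,"z":3,"rx":0,"ry":0,"rz":0,"jaw":0.35},
  {"x":0,"y":0,"z":5,"rx":0,"ry":0,"rz":0,"jaw":0.35},
  {"x":0,"y":0,"z":6,"rx":0,"ry":0,"rz":0,"jaw":0.35},
  {"x":-2,"y":-5,"z":0,"rx":0,"ry":0,"rz":0,"jaw":0.35},
  {"x":-4,"y":-5,"z":0,"rx":0,"ry":0,"rz":0,"jaw":0.35},
  {"x":0,"y":0,"z":0,"rx":0,"ry":0,"rz":0,"jaw":0.35},
])

```text
time: 15.95
position: [0.4269, -0.0137, 0.2322]
tcp_rot: [0.0, 0.999, -0.033, -0.0]
wrist_force: [0.6, 0.3, 0.0]
opening: 0.673
finger_force: 0.0
```

Run:
```python
from look import *
fs,ft=heads(); p=state()["position"]; print(p)
u,v=proj(fs,[.4876,.0868,.1]).astype(int); a=fs["color"][v-40:v+40,u-40:u+40]
u,v=proj(fs,[.458,-.357,.1]).astype(int); b=fs["color"][v-40:v+40,u-40:u+40]
cv2.imwrite("pics/c8.png",np.hstack([cv2.resize(i,(400,400),interpolation=2) for i in(a,b)])[...,::-1])
for n,f in(("s",fs),("t",ft)):
    u,v=proj(f,[.4876,.0868,.12]).astype(int); g=cen(f,(40,80,40),(85,255,255),(u-12,v-12,u+12,v+12)); print(n,g,onz(f,*g[0],.123) if g else None)
```

```text
green [None, None]
yel [[363.8, 294.5], [387.5, 209.5]] [18, 14] (array([ 0.45856124, -0.35748587,  0.11215804]), np.float64(0.0006420679539312816)) [[0.4584, -0.3579, 0.113], [0.4581, -0.3571, 0.113]]
[ 0.4285316  -0.01173275  0.23228269]
s (array([246.46666667, 166.13333333]), [11, 10, 4, 5, 15]) [0.48694391 0.0851975  0.123     ]
t None None
```

View pics/c8.png

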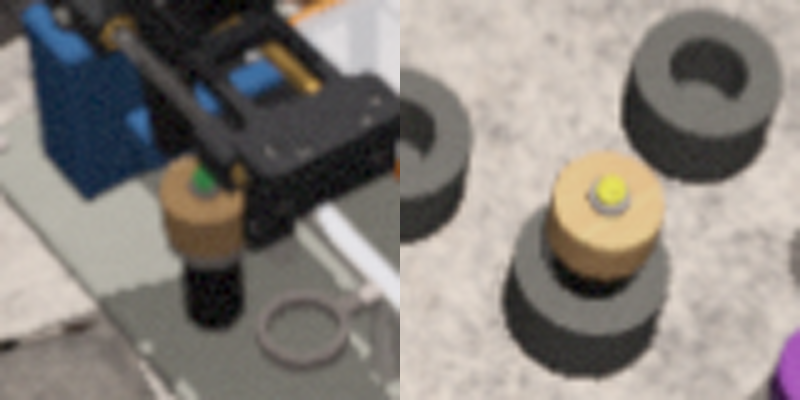

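Green sits on ring_2; yellow is unmoved at (0.458, -0.357). Going to yellow.

Request:
move_arm([
  {"x":0,"y":-4.5,"z":2,"rx":0,"ry":0,"rz":0,"jaw":0.5},
  {"x":0.5,"y":-5,"z":0,"rx":0,"ry":0,"rz":0,"jaw":0.5},
  {"x":0.5,"y":-5,"z":0,"rx":0,"ry":0,"rz":0,"jaw":0.5},
  {"x":0.5,"y":-5,"z":0,"rx":0,"ry":0,"rz":0,"jaw":0.5},
  {"x":0.5,"y":-5,"z":0,"rx":0,"ry":0,"rz":0,"jaw":0.5},
  {"x":0.5,"y":-5,"z":0,"rx":0,"ry":0,"rz":0,"jaw":0.5},
  {"x":0.4,"y":-5,"z":0,"rx":0,"ry":0,"rz":0,"jaw":0.5},
  {"x":0,"y":0,"z":0,"rx":0,"ry":0,"rz":0,"jaw":0.5},
  {"x":0,"y":0,"z":0,"rx":0,"ry":0,"rz":0,"jaw":0.5},
])

```text
time: 17.18
position: [0.4582, -0.3555, 0.2515]
tcp_rot: [-0.0, 1.0, -0.03, -0.0]
wrist_force: [-0.2, 1.6, -2.0]
opening: 0.747
finger_force: 0.0
```

Run:
```python
from look import *
heads(); print(state()["position"],state()["tcp_rot"])
```

```text
green [None, None]
yel [(array([364.        , 294.17391304]), [15, 14, 5, 5, 23]), None]
[ 0.45802601 -0.35525454  0.25215347] [-7.76500462e-05  9.99561454e-01 -2.96123113e-02  7.52052938e-05]
```

Request:
move_arm([
  {"x":0.04,"y":-0.22,"z":-6,"rx":0,"ry":0,"rz":0,"jaw":0.5},
  {"x":0,"y":0,"z":-6,"rx":0,"ry":0,"rz":0,"jaw":0.5},
  {"x":0,"y":0,"z":-4,"rx":0,"ry":0,"rz":0,"jaw":0.5},
  {"x":0,"y":0,"z":-1.15,"rx":0,"ry":0,"rz":0,"jaw":0.5},
  {"x":0,"y":0,"z":0,"rx":0,"ry":0,"rz":0,"jaw":0.3},
  {"x":0,"y":0,"z":0,"rx":0,"ry":0,"rz":0,"jaw":0},
  {"x":0,"y":0,"z":0,"rx":0,"ry":0,"rz":0,"jaw":-0.3},
  {"x":0,"y":0,"z":0,"rx":0,"ry":0,"rz":0,"jaw":-0.3},
], newtons=15)

```text
time: 18.27
position: [0.4584, -0.3594, 0.0823]
tcp_rot: [0.001, 1.0, -0.031, 0.001]
wrist_force: [0.1, 2.1, 8.1]
opening: 0.539
finger_force: 14.9
```

Request:
move_arm([
  {"x":0,"y":0,"z":3,"rx":0,"ry":0,"rz":0,"jaw":-0.3},
  {"x":0,"y":0,"z":5,"rx":0,"ry":0,"rz":0,"jaw":-0.3},
  {"x":0,"y":0,"z":6,"rx":0,"ry":0,"rz":0,"jaw":-0.3},
  {"x":0,"y":5,"z":0,"rx":0,"ry":0,"rz":0,"jaw":-0.3},
  {"x":0.3,"y":5,"z":0,"rx":0,"ry":0,"rz":0,"jaw":-0.3},
  {"x":0.5,"y":5,"z":0,"rx":0,"ry":0,"rz":0,"jaw":-0.3},
  {"x":0.5,"y":5,"z":0,"rx":0,"ry":0,"rz":0,"jaw":-0.3},
  {"x":0.5,"y":5,"z":0,"rx":0,"ry":0,"rz":0,"jaw":-0.3},
  {"x":0,"y":2.5,"z":-2,"rx":0,"ry":0,"rz":0,"jaw":-0.3},
  {"x":0,"y":0,"z":-2,"rx":0,"ry":0,"rz":0,"jaw":-0.3},
  {"x":0,"y":0,"z":-1.4,"rx":0,"ry":0,"rz":0,"jaw":-0.3},
  {"x":0,"y":0,"z":0,"rx":0,"ry":0,"rz":0,"jaw":-0.3},
])

```text
time: 19.77
position: [0.4754, -0.0841, 0.1661]
tcp_rot: [-0.0, 1.0, -0.031, -0.001]
wrist_force: [0.5, 0.2, -0.4]
opening: 0.541
finger_force: 14.9
```

Run:
```python
from look import *
fs=grab_frame("scene"); s=state(); p=s["position"]; print(p,s["wrist_force"],s["opening"])
grip(fs,p)
u,v=proj(fs,p-[0,0,.06]).astype(int); cv2.imwrite("pics/c9.png",cv2.resize(fs["color"][v-40:v+40,u-40:u+40],(560,560),interpolation=2)[...,::-1])
```

```text
[ 0.47577176 -0.08425151  0.16680714] [ 0.32883156  1.15085038 -0.97223805] 0.5393708929017688
  dz -0.025 dark 0.010000000000000037 0.03500000000000006 dir [ 0.76 -0.65]
  dz -0.035 dark -0.014999999999999986 0.03350000000000006 dir [ 0.76 -0.65]
  dz -0.045 dark -0.015499999999999986 0.01450000000000004 dir [ 0.76 -0.65]
  dz -0.055 dark -0.015499999999999986 0.01400000000000004 dir [ 0.76 -0.65]
  dz -0.06 dark -0.015499999999999986 0.01400000000000004 dir [ 0.76 -0.65]
```

View pics/c9.png

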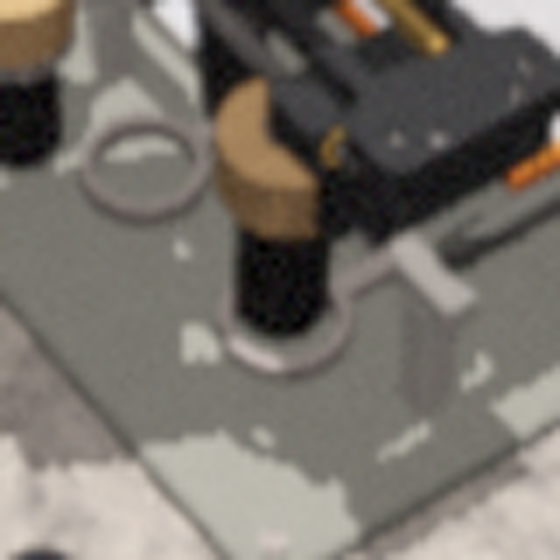

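Yellow hangs upright over ring_0. Correcting about 1 mm and lowering.

Request:
move_arm([
  {"x":0.1,"y":0.1,"z":0,"rx":0,"ry":0,"rz":0,"jaw":-0.3},
  {"x":0,"y":0,"z":-0.8,"rx":0,"ry":0,"rz":0,"jaw":-0.3},
  {"x":0,"y":0,"z":-0.7,"rx":0,"ry":0,"rz":0,"jaw":-0.3},
  {"x":0,"y":0,"z":-0.7,"rx":0,"ry":0,"rz":0,"jaw":-0.3},
  {"x":0,"y":0,"z":0,"rx":0,"ry":0,"rz":0,"jaw":-0.3},
])

```text
time: 20.45
position: [0.4764, -0.0828, 0.1439]
tcp_rot: [-0.0, 1.0, -0.031, -0.001]
wrist_force: [-0.6, -0.4, -1.5]
opening: 0.542
finger_force: 14.9
```

Request:
move_arm([
  {"x":0,"y":0,"z":-1.2,"rx":0,"ry":0,"rz":0,"jaw":-0.3},
  {"x":0,"y":0,"z":-1.2,"rx":0,"ry":0,"rz":0,"jaw":-0.3},
  {"x":0,"y":0,"z":-1.2,"rx":0,"ry":0,"rz":0,"jaw":-0.3},
  {"x":0,"y":0,"z":-0.9,"rx":0,"ry":0,"rz":0,"jaw":-0.3},
  {"x":0,"y":0,"z":-0.3,"rx":0,"ry":0,"rz":0,"jaw":-0.3},
  {"x":0,"y":0,"z":-0.2,"rx":0,"ry":0,"rz":0,"jaw":-0.3},
  {"x":0,"y":0,"z":0,"rx":0,"ry":0,"rz":0,"jaw":-0.3},
])

```text
time: 21.32
position: [0.4768, -0.0829, 0.0947]
tcp_rot: [0.0, 1.0, -0.031, 0.0]
wrist_force: [-0.6, 0.5, -0.6]
opening: 0.543
finger_force: 14.9
```

Request:
move_arm([
  {"x":0,"y":0,"z":-0.15,"rx":0,"ry":0,"rz":0,"jaw":-0.3},
  {"x":0,"y":0,"z":0,"rx":0,"ry":0,"rz":0,"jaw":0.25},
  {"x":0,"y":0,"z":0,"rx":0,"ry":0,"rz":0,"jaw":0.35},
  {"x":0,"y":0,"z":0,"rx":0,"ry":0,"rz":0,"jaw":0.35},
  {"x":0,"y":0,"z":3,"rx":0,"ry":0,"rz":0,"jaw":0.35},
  {"x":0,"y":0,"z":5,"rx":0,"ry":0,"rz":0,"jaw":0.35},
  {"x":0,"y":0,"z":6,"rx":0,"ry":0,"rz":0,"jaw":0.35},
  {"x":-4,"y":0,"z":2,"rx":0,"ry":0,"rz":0.18,"jaw":0},
  {"x":-4,"y":0,"z":1,"rx":0,"ry":0,"rz":0.18,"jaw":0},
  {"x":-4,"y":-4,"z":0,"rx":0,"ry":0,"rz":0.18,"jaw":0},
  {"x":0,"y":-4,"z":0,"rx":0,"ry":0,"rz":0.18,"jaw":0},
  {"x":0,"y":0,"z":0,"rx":0,"ry":0,"rz":0,"jaw":0},
])

```text
time: 22.82
position: [0.3631, -0.1587, 0.2632]
tcp_rot: [0.0, 0.951, 0.309, 0.0]
wrist_force: [-0.6, -0.4, -0.5]
opening: 0.499
finger_force: 0.0
```

Run:
```python
from look import *
fs=grab_frame("scene"); ft=grab_frame("top"); s=state(); print(s["position"],s["tcp_rot"])
for n,lo,hi,c in (("green",(40,80,40),(85,255,255),(.4876,.0868)),("yel",(22,140,120),(36,255,255),(.4764,-.0828))):
  for k,f in(("s",fs),("t",ft)):
    u,v=proj(f,[*c,.123]).astype(int); g=cen(f,lo,hi,(u-12,v-12,u+12,v+12)); print(n,k,g,onz(f,*g[0],.124).round(4) if g else None,c)
for k,f,b in(("s",fs,(190,90,240,140)),("t",ft,(140,150,190,190))): 
    g=cen(f,(0,150,90),(8,255,255),b); print(k,g, onz(f,*g[0],.18).round(4) if g else None)
a=fs["color"][95:255,190:350]; b=ft["color"][110:270,140:300]
cv2.imwrite("pics/c10.png",np.hstack([cv2.resize(i,(400,400),interpolation=2) for i in(a,b)])[...,::-1])
```

```text
[ 0.36332163 -0.15683799  0.26306455] [-2.36974880e-04  9.51273599e-01  3.08347990e-01 -1.08726552e-05]
green s None None (0.4876, 0.0868)
green t (array([223.25  , 187.5625]), [11, 11, 5, 4, 16]) [0.4866 0.0856 0.124 ] (0.4876, 0.0868)
yel s None None (0.4764, -0.0828)
yel t (array([286.28571429, 195.5       ]), [12, 11, 4, 4, 14]) [ 0.4761 -0.0844  0.124 ] (0.4764, -0.0828)
s None None
t (array([146.23529412, 167.35294118]), [4, 16, 6, 4, 17]) [0.5141 0.2795 0.18  ]
```

View pics/c10.png

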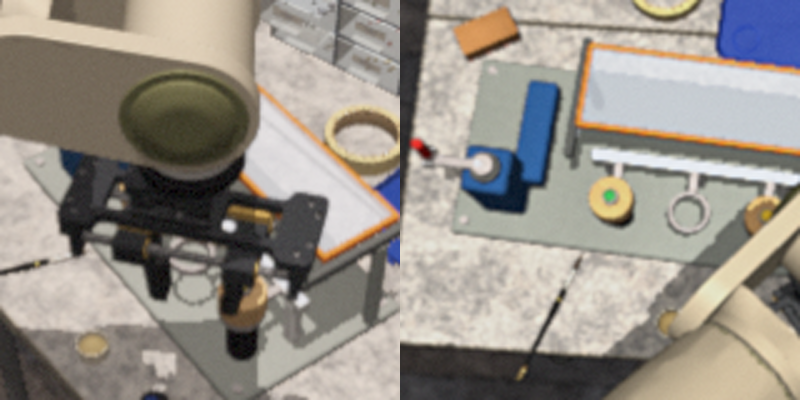

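The top view shows both heads in place on ring_2 and ring_0, the cover open and the crank handle upright. Back to the crank.

Request:
move_arm([
  {"x":1.64,"y":4.82,"z":0,"rx":0,"ry":0,"rz":0.0975,"jaw":0},
  {"x":1.64,"y":4.82,"z":0,"rx":0,"ry":0,"rz":0.0975,"jaw":0},
  {"x":1.64,"y":4.82,"z":0,"rx":0,"ry":0,"rz":0.0975,"jaw":0},
  {"x":1.64,"y":4.82,"z":0,"rx":0,"ry":0,"rz":0.0975,"jaw":0},
  {"x":1.64,"y":4.82,"z":0,"rx":0,"ry":0,"rz":0.0975,"jaw":0},
  {"x":1.64,"y":4.82,"z":0,"rx":0,"ry":0,"rz":0.0975,"jaw":0},
  {"x":1.64,"y":4.82,"z":0,"rx":0,"ry":0,"rz":0.0975,"jaw":0},
  {"x":1.64,"y":4.82,"z":0,"rx":0,"ry":0,"rz":0.0975,"jaw":0},
  {"x":1.64,"y":4.82,"z":0,"rx":0,"ry":0,"rz":0.0975,"jaw":0},
  {"x":0,"y":0,"z":0,"rx":0,"ry":0,"rz":0,"jaw":0},
])

```text
time: 24.18
position: [0.5102, 0.2802, 0.2621]
tcp_rot: [-0.0, 0.728, 0.686, -0.0]
wrist_force: [-0.0, -0.1, -0.0]
opening: 0.502
finger_force: 0.0
```

Request:
move_arm([
  {"x":0,"y":-0.3,"z":-5,"rx":0,"ry":0,"rz":0,"jaw":0},
  {"x":0,"y":0,"z":-3,"rx":0,"ry":0,"rz":0,"jaw":0},
  {"x":0,"y":0,"z":-1.2,"rx":0,"ry":0,"rz":0,"jaw":0},
  {"x":0,"y":0,"z":0,"rx":0,"ry":0,"rz":0,"jaw":-0.5},
  {"x":0,"y":0,"z":0,"rx":0,"ry":0,"rz":0,"jaw":-1},
  {"x":0,"y":0,"z":0,"rx":0,"ry":0,"rz":0,"jaw":-1},
  {"x":0,"y":0,"z":0,"rx":0,"ry":0,"rz":0,"jaw":-1},
], newtons=10)

```text
time: 25.05
position: [0.5112, 0.2739, 0.1719]
tcp_rot: [0.0, 0.729, 0.684, 0.001]
wrist_force: [-0.9, 0.0, 4.5]
opening: 0.141
finger_force: 10.0
```

Request:
move_arm([
  {"x":1.41,"y":-0.28,"z":0,"rx":0,"ry":0,"rz":0,"jaw":-1},
  {"x":1.29,"y":-0.62,"z":0,"rx":0,"ry":0,"rz":0,"jaw":-1},
  {"x":1.08,"y":-0.93,"z":0,"rx":0,"ry":0,"rz":0,"jaw":-1},
  {"x":0.8,"y":-1.18,"z":0,"rx":0,"ry":0,"rz":0,"jaw":-1},
  {"x":0.46,"y":-1.34,"z":0,"rx":0,"ry":0,"rz":0,"jaw":-1},
  {"x":0.09,"y":-1.41,"z":0,"rx":0,"ry":0,"rz":0,"jaw":-1},
  {"x":-0.28,"y":-1.4,"z":0,"rx":0,"ry":0,"rz":0,"jaw":-1},
  {"x":-0.64,"y":-1.28,"z":0,"rx":0,"ry":0,"rz":0,"jaw":-1},
  {"x":-0.95,"y":-1.08,"z":0,"rx":0,"ry":0,"rz":0,"jaw":-1},
  {"x":-1.2,"y":-0.8,"z":0,"rx":0,"ry":0,"rz":0,"jaw":-1},
  {"x":-1.36,"y":-0.46,"z":0,"rx":0,"ry":0,"rz":0,"jaw":-1},
  {"x":-1.43,"y":-0.09,"z":0,"rx":0,"ry":0,"rz":0,"jaw":-1},
])

```text
time: 26.55
position: [0.5049, 0.1649, 0.1717]
tcp_rot: [0.0, 0.73, 0.684, 0.001]
wrist_force: [2.1, 5.1, 3.0]
opening: 0.145
finger_force: 10.0
```

Request:
move_arm([
  {"x":-1.41,"y":0.3,"z":0,"rx":0,"ry":0,"rz":0,"jaw":-1},
  {"x":-1.29,"y":0.65,"z":0,"rx":0,"ry":0,"rz":0,"jaw":-1},
  {"x":-1.08,"y":0.96,"z":0,"rx":0,"ry":0,"rz":0,"jaw":-1},
  {"x":-0.8,"y":1.2,"z":0,"rx":0,"ry":0,"rz":0,"jaw":-1},
  {"x":-0.46,"y":1.37,"z":0,"rx":0,"ry":0,"rz":0,"jaw":-1},
  {"x":-0.09,"y":1.44,"z":0,"rx":0,"ry":0,"rz":0,"jaw":-1},
  {"x":0.28,"y":1.41,"z":0,"rx":0,"ry":0,"rz":0,"jaw":-1},
  {"x":0.64,"y":1.29,"z":0,"rx":0,"ry":0,"rz":0,"jaw":-1},
  {"x":0.95,"y":1.08,"z":0,"rx":0,"ry":0,"rz":0,"jaw":-1},
  {"x":1.2,"y":0.8,"z":0,"rx":0,"ry":0,"rz":0,"jaw":-1},
  {"x":1.36,"y":0.46,"z":0,"rx":0,"ry":0,"rz":0,"jaw":-1},
  {"x":1.43,"y":0.09,"z":0,"rx":0,"ry":0,"rz":0,"jaw":-1},
])

```text
time: 28.05
position: [0.5109, 0.276, 0.1715]
tcp_rot: [-0.0, 0.729, 0.685, -0.0]
wrist_force: [-1.6, -2.5, 7.0]
opening: 0.14
finger_force: 10.0
```

Request:
move_arm([
  {"x":0.2,"y":0,"z":0,"rx":0,"ry":0,"rz":0,"jaw":-1},
  {"x":0,"y":0,"z":0,"rx":0,"ry":0,"rz":0,"jaw":-1},
])

```text
time: 28.3
position: [0.5116, 0.2759, 0.1713]
tcp_rot: [-0.001, 0.729, 0.684, -0.002]
wrist_force: [-7.4, -0.0, 8.9]
opening: 0.142
finger_force: 10.0
```

Run:
```python
from h import *
fs=grab_frame("scene"); ft=grab_frame("top"); R=np.array; s=state(); print(s["wrist_force"],s["position"])
for n,f,box in(("s",fs,(215,130,322,226)),("t",ft,(198,155,312,218))):
    m=blob(f,(5,110,90),(20,255,255),box); m=cv2.morphologyEx(m,cv2.MORPH_CLOSE,np.ones((5,5)))
    c=max(cv2.findContours(m,0,1)[0],key=cv2.contourArea)
    H=R([onz(f,*(q+R(box[:2])),.154)[:2] for q in cv2.convexHull(c)[:,0]]).astype(np.float32); r=cv2.minAreaRect(H);print(n,r)
```

```text
[-7.52080304 -0.08017129  8.6847321 ] [0.51155018 0.27594046 0.17136563]
s ((0.48297107219696045, -0.008713722229003906), (0.28001466393470764, 0.10322922468185425), 85.27333068847656)
t ((0.48489910364151, 0.0022606253623962402), (0.25536230206489563, 0.09588910639286041), 86.05667877197266)
```

The cover is closed with the crank on its stop. Folding about 60° in the grip first.

Request:
move_arm([
  {"x":-0.1,"y":-0.62,"z":-0.06,"rx":0,"ry":0,"rz":0,"jaw":-1},
  {"x":-0.04,"y":-0.61,"z":-0.16,"rx":0,"ry":0,"rz":0,"jaw":-1},
  {"x":-0.04,"y":-0.57,"z":-0.26,"rx":0,"ry":0,"rz":0,"jaw":-1},
  {"x":-0.04,"y":-0.51,"z":-0.36,"rx":0,"ry":0,"rz":0,"jaw":-1},
  {"x":-0.03,"y":-0.44,"z":-0.44,"rx":0,"ry":0,"rz":0,"jaw":-1},
  {"x":-0.02,"y":-0.36,"z":-0.51,"rx":0,"ry":0,"rz":0,"jaw":-1},
  {"x":0,"y":0,"z":0,"rx":0,"ry":0,"rz":0,"jaw":-1},
])

```text
time: 29.28
position: [0.5088, 0.2446, 0.1522]
tcp_rot: [-0.001, 0.729, 0.684, -0.002]
wrist_force: [-6.8, 1.4, 0.5]
opening: 0.139
finger_force: 10.0
```

Run:
```python
from look import *
fs=grab_frame("scene"); print(state()["wrist_force"],state()["position"])
cv2.imwrite("pics/c11.png",cv2.resize(fs["color"][75:155,180:260],(480,480),interpolation=2)[...,::-1])
```

```text
[-6.14267225  1.22252966  0.17362706] [0.50875754 0.24470633 0.1523064 ]
```

View pics/c11.png

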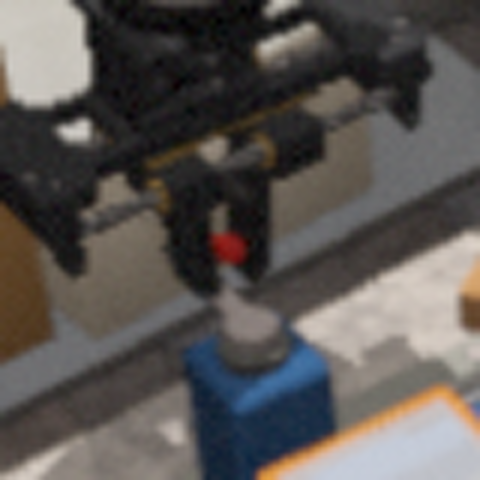

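The sleeve is tilted about 60° between the fingers. Releasing, then pressing it flat from above with closed jaws.

Request:
move_arm([
  {"x":-0.1,"y":0,"z":0,"rx":0,"ry":0,"rz":0,"jaw":-0.5},
  {"x":0,"y":0,"z":0,"rx":0,"ry":0,"rz":0,"jaw":-0.2},
  {"x":0,"y":0,"z":0,"rx":0,"ry":0,"rz":0,"jaw":-0.2},
  {"x":0,"y":0,"z":3,"rx":0,"ry":0,"rz":0,"jaw":-0.2},
  {"x":0,"y":-0.9,"z":3,"rx":0,"ry":0,"rz":0,"jaw":-1},
  {"x":0,"y":0,"z":0,"rx":0,"ry":0,"rz":0,"jaw":-1},
  {"x":0,"y":0,"z":0,"rx":0,"ry":0,"rz":0,"jaw":-1},
  {"x":0,"y":0,"z":-1.5,"rx":0,"ry":0,"rz":0,"jaw":-1},
  {"x":0,"y":0,"z":-1.5,"rx":0,"ry":0,"rz":0,"jaw":-1},
  {"x":0,"y":0,"z":-1,"rx":0,"ry":0,"rz":0,"jaw":-1},
  {"x":0,"y":0,"z":-0.8,"rx":0,"ry":0,"rz":0,"jaw":-1},
  {"x":0,"y":0,"z":0,"rx":0,"ry":0,"rz":0,"jaw":-1},
])

```text
time: 30.82
position: [0.5091, 0.2355, 0.1646]
tcp_rot: [-0.0, 0.729, 0.684, -0.0]
wrist_force: [0.8, -0.1, 0.1]
opening: 0.005
finger_force: 0.0
```

Request:
move_arm([
  {"x":0,"y":0,"z":-0.4,"rx":0,"ry":0,"rz":0,"jaw":-1},
  {"x":0,"y":0,"z":-0.3,"rx":0,"ry":0,"rz":0,"jaw":-1},
  {"x":0,"y":0,"z":-0.1,"rx":0,"ry":0,"rz":0,"jaw":-1},
  {"x":0,"y":0,"z":0,"rx":0,"ry":0,"rz":0,"jaw":-1},
])

```text
time: 31.32
position: [0.5093, 0.2355, 0.1573]
tcp_rot: [-0.0, 0.729, 0.684, 0.0]
wrist_force: [-0.2, -0.2, 0.5]
opening: 0.005
finger_force: 0.0
```

Run:
```python
from look import *
fs=grab_frame("scene"); print(state()["wrist_force"],state()["position"])
cv2.imwrite("pics/c12.png",cv2.resize(fs["color"][75:155,180:260],(480,480),interpolation=2)[...,::-1])
```

```text
[ 0.31225692  0.3293377  -0.32408266] [0.5093084  0.23552266 0.15730193]
```

View pics/c12.png

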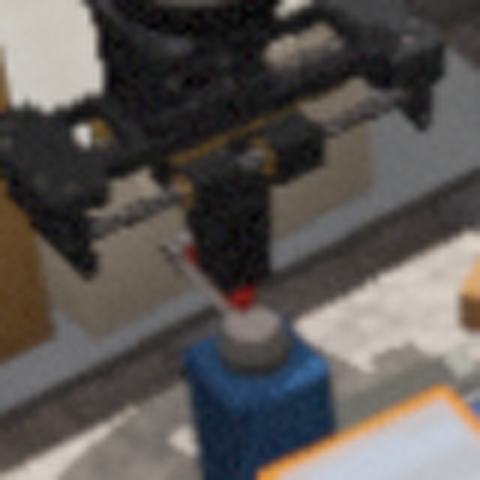

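The sleeve lies folded under the closed fingertips. One light press more, then retreat upward.

Request:
move_arm([
  {"x":0,"y":0,"z":-0.15,"rx":0,"ry":0,"rz":0,"jaw":-1},
  {"x":0,"y":0,"z":-0.1,"rx":0,"ry":0,"rz":0,"jaw":-1},
  {"x":0,"y":0,"z":0,"rx":0,"ry":0,"rz":0,"jaw":-1},
])

```text
time: 31.75
position: [0.5099, 0.2354, 0.1558]
tcp_rot: [0.001, 0.729, 0.684, 0.001]
wrist_force: [-0.6, -1.2, 6.0]
opening: 0.009
finger_force: 3.3
```

Request:
move_arm([
  {"x":0,"y":0,"z":3,"rx":0,"ry":0,"rz":0,"jaw":-1},
  {"x":0,"y":0,"z":5,"rx":0,"ry":0,"rz":0,"jaw":-1},
  {"x":0,"y":0,"z":5,"rx":0,"ry":0,"rz":0,"jaw":-1},
  {"x":-5,"y":3,"z":0,"rx":0,"ry":0,"rz":0,"jaw":-1},
  {"x":-5,"y":4,"z":0,"rx":0,"ry":0,"rz":0,"jaw":-1},
  {"x":-5,"y":4,"z":0,"rx":0,"ry":0,"rz":0,"jaw":-1},
  {"x":-5,"y":4,"z":0,"rx":0,"ry":0,"rz":0,"jaw":-1},
  {"x":-5,"y":4,"z":0,"rx":0,"ry":0,"rz":0,"jaw":-1},
  {"x":0,"y":0,"z":0,"rx":0,"ry":0,"rz":0,"jaw":-1},
  {"x":0,"y":0,"z":0,"rx":0,"ry":0,"rz":0,"jaw":-1},
])

```text
time: 33.0
position: [0.2643, 0.4215, 0.2846]
tcp_rot: [0.0, 0.729, 0.684, -0.0]
wrist_force: [0.5, 0.9, -0.6]
opening: 0.001
finger_force: 0.0
```

Run:
```python
from look import *
fs=grab_frame("scene"); ft=grab_frame("top"); print(state()["wrist_force"],state()["position"])
a=fs["color"][95:235,190:330]; b=ft["color"][110:250,150:290]
cv2.imwrite("pics/c13.png",np.hstack([cv2.resize(i,(400,400),interpolation=2) for i in(a,b)])[...,::-1])
for n,f,box in(("s",fs,(215,130,322,226)),("t",ft,(198,155,312,218))):
    m=blob(f,(5,150,90),(18,255,255),box); m=cv2.morphologyEx(m,cv2.MORPH_CLOSE,np.ones((3,3)))
    c=max(cv2.findContours(m,0,1)[0],key=cv2.contourArea)
    H=R([onz(f,*(q+R(box[:2])),.154)[:2] for q in cv2.convexHull(c)[:,0]]).astype(np.float32); print(n,cv2.minAreaRect(H))
g=[cen(f,(0,170,100),(4,255,255),b) for f,b in((fs,(200,100,240,145)),(ft,(145,160,190,190)))]; print(g)
if all(g): print(tri(fs,g[0][0],ft,g[1][0]))
```

```text
[ 0.47681234  0.35199288 -0.68114457] [0.26507113 0.42100277 0.284636  ]
s ((0.4814101457595825, 0.000879824161529541), (0.25916755199432373, 0.0953931137919426), 87.38042449951172)
t ((0.4869679808616638, 0.02707582712173462), (0.20188333094120026, 0.09349917620420456), 86.31388092041016)
[(array([216.3877551 , 120.55102041]), [11, 16, 11, 10, 49]), (array([161.44444444, 172.92592593]), [9, 10, 16, 6, 54])]
(array([0.50977412, 0.24691991, 0.1516164 ]), np.float64(0.0015208249020562292))
```

View pics/c13.png

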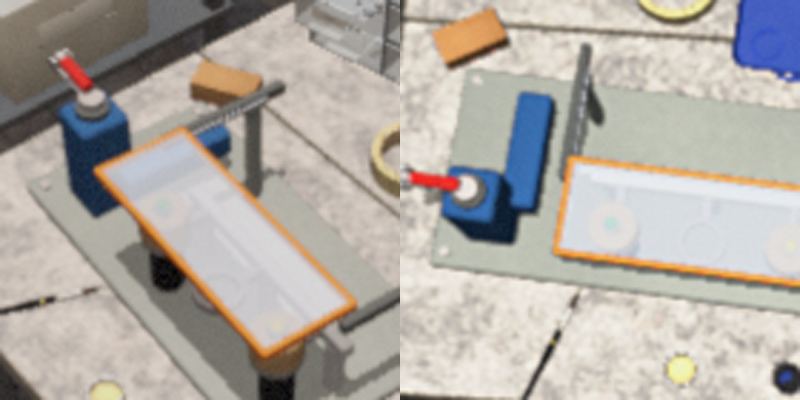

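The cover is closed over both seated handles, and the crank handle is folded flat as at the start. The pot stands where it was. Handing in.

```bash
python3 -c "
from cell import order
print(order.job_done())"
```

```text
the job is handed in; nothing more can be done
None
```

I handed the job in. The final pictures show the green handle seated in ring_2 and the yellow one in ring_0, the cover cranked closed, the crank handle folded flat and the pot where it was. The red handle was absent, and the hand-in returned no verdict.

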